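Press a watch crystal with the cam lever

ROBOT

A 7-joint arm with a two-finger parallel gripper is mounted at the origin on the work surface. World frame = base frame: x ahead of the robot, y to its left, z up, the work surface at z = 0. Lengths are in mm, angles in rad, forces in N, time in s.
With the tool pointing down it reaches from about 350 to 900 mm from the base axis. Payload 7.2 kg.
Tool frame: the origin (TCP) lies midway between the tips of the shut fingers; the grasp point (between the pads) lies 19 mm behind it; z points along the fingers, y is the line along which they close (so a half turn about z gives the same grasp; the last joint's range is limited). The gripper opens to 85 mm and grips with 20 to 120 N. Pads are 22 mm wide; open, the fingers measure 114 mm over their backs; the gripper's body (76 mm by 85 mm) begins 54 mm behind the grasp point. The pads swing forward as they close: fully open they stand 13 mm farther back than shut.
Start: joints at [1.108, 0.411, -0.013, 1.596, 0.006, 1.134, -0.082], TCP at [240.378, -576.929, 231.297] pointing down, gripper open.
Joint ranges: [-2.95, 2.95], [-0.29, 1.99], [-1.47, 1.44], [0.14, 2.54], [-1.03, 4.17], [0.13, 1.85], [-2.86, 2.86]. Speed limits (rad/s): [2.39, 2.39, 3.01, 3.01, 3.14, 3.14, 3.14].

INTERFACE

Orientations are given as a unit quaternion [x, y, z, w].
In Python, from rig import ctrl, vision gives the robot as it stands. The module is installed in compiled form; this text tells all that it offers.
- The arm moves only by the tool carry_out, never from a script. Its argument "targets" is one flat list of numbers, 4 for each row, row after row: the shift along the tool's x, y, z in units of 25 mm (1.0 is 25 mm), then the turn about the tool's z in units of 8 degrees (1.0 is 8 degrees). A call has 1 to 20 rows; each row shifts and turns the commanded pose from where the row before left it, along the tool's axes as they then stand; what a row does not reach is not made up. A row lasts 1/8 s, in which the tool goes at most 62.5 mm and 10.7 degrees, less where a joint would pass 70% of its speed; a pose out of reach is approached as far as the arm can. A call is refused whole if a number of a shift passes 1 or a number of a turn 1, either way. A call with a gripper value outside its range is refused whole. "fingers" is the opening, from 0 (shut) to 1 (fully open), set as the call begins (left out, the last holds). The fingers move at their own pace and stop on an object; "grip_force" is the grip in N (left out, the last holds). Time passes only in rows, so rows that do not move let the fingers close. It gives the time, the measured TCP pose, the force, the opening and the grip force at its end, in the units of the state.
- ctrl.get_state(): the state, without advancing time (a new reading comes with each control period).
- vision.grab_frame(name): name is "side" or "top" or "wrist"; returns the picture (384x512x3 uint8, blue, green, red); there is no depth.
- vision.camera_params(name): a dict with "fov_y" (degrees; the focal length in pixels is half the picture's height over the tangent of half this angle, whatever the lens; pixels are square), "cx", "cy" (the principal point, pixels), "D" ([k1, k2, p1, p2, k3] as OpenCV has them; the pictures are not rectified), "position" and "rotation" of the camera in the world; the wrist camera has in their place "mount" (4x4, takes a point from camera to tool coordinates, whose origin is the TCP and whose axes are the flange's). Camera axes: x right, y up, looking along -z (the intrinsics and any distortion apply to the point x, -y, -z); pixel columns grow to the right and rows downward; lengths in mm; the calibration is good to about 2 mm. A picture is of the moment at which its call begins: read the wrist's pose just before it. camera_params takes no time and is no camera call.
- ctrl.finish_job(): hands the job in; it is judged then, once.
The state is a dict: "time": time; "joint_pos": joint angles; "joint_vel": joint speeds; "joint_efforts": joint torques, N m; "position": TCP position; "tool_rot": TCP orientation; "contact_force": force on the tool from outside, world axes, zero at the start; "moment": the same for the moment, N m; "width": finger opening in mm; "grasp_force": force on a finger pad.
Only numpy, scipy, OpenCV 4.12 (cv2) and the standard library are available. Lean on these libraries where they do the work, as an engineer would, in place of code of your own. Each camera call takes 0.05 s, during which the arm holds its last target. There are 200 camera calls.

TASK

At the watch press, first swing the open hinged flap shut over the watch and push it down until its brass tab snaps in behind the rim and the flap lies flat. Then take the cam lever by its red knob and bring it up to its highest lift, where the lever stands straight up, without swinging it over the top, so that the watch is pressed against the flap's pad; the lever springs back if let go, so finish while still holding the knob there. Do not touch the watch, and leave the other things on the bench where they are.

Things in the scene. Friction and masses are not known exactly. Their poses are not given: they have to be found in the camera images.
- press: Watch press fixed to the bench; its place and yaw vary. Grey base plate 150 x 155 mm, 12 mm thick (x from -63 to +87 mm, y from -80 to +75 mm in press axes). Origin on the bench surface under the anvil's centre. Press axes: z up; the flap's hinge is on the +y side, the rim on the -y side, the cam lever on the +x side; at yaw 0 they are the world's axes
- rim_lip (a point): top of the rim's lip, mid-length. The rim is an upright wall 56 mm wide (along press x) with a round lip of 6 mm diameter; this point is 79 mm above the bench and 64 mm towards press -y from the press origin
- flap (a joint): Flap angle, rad: 0 = lying flat, shut; grows as it opens upward (1.57 = upright). A friction hinge (0.12 N m) keeps it where it is left. The sprung brass tab under its free edge meets the rim's lip at about 0.15 rad, takes about 6 N of downward push near the free edge to ride over the lip, then hooks under it: the flap then stays within about 0.015 rad of flat
- flap_edge (a point): point on the flap's outer face, mid-width, 105 mm from the hinge line (13 mm from the free edge). The flap is an aluminium plate 50 mm wide (along press x), 6 mm thick, 118 mm from hinge line to free edge. Shut, it reaches towards press -y with its outer face on top, 92 mm above the bench; a green thumb patch marks the free end. z is the outward normal of the outer face
- flap_hinge (a point): middle of the flap's hinge line, which is along press x, 86 mm above the bench and 50 mm towards press +y from its origin; on the plane of the flap's inner face
- lever (a joint): Cam lever angle, rad: 0 = resting low, pointing to press -y and 15 degrees above level; grows as it is raised. Highest lift at 1.309 (75 degrees), where the lever stands straight up; beyond that the anvil drops again (stop at 1.75). A spring returns it to 0: at the top it takes about 4 N at the knob to hold it
- lever_axis (a point): where the lever's turning axis (along press x) meets the lever's plane: 85 mm towards press +x from the press origin, 36 mm above the bench
- knob: red ball knob, 26 mm in diameter, on the end of the cam lever (9 mm thick steel rod); origin at the ball's centre, 105 mm from the lever's axis. Can be pinched from above with the fingers closing along press x; the ball spins freely on the lever about press x, so it can stay level in the fingers as the lever swings
- anvil: white cup-shaped anvil, 52 mm across, that carries the watch; the cam raises it 9 mm at most. Origin at its underside, 55 mm above the bench when down
- pad: white sprung pad, 26 mm across, on the flap's inner face. With the flap shut and the cam at its highest lift it presses on the watch with about 7 to 10 N. Origin at the centre of its pressing face
- watch: steel watch head with blue dial, 40 mm across, 10 mm thick, lying dial up, loose in the anvil's cup; origin under its centre. Not to be touched by the robot
- glue: small red glue bottle with white cap, upright, 30 mm across, 75 mm tall; bystander standing left of the press; origin under its centre
- loupe: black eyepiece loupe, 34 mm across, 26 mm tall; bystander standing by the press's rim side; origin under its centre
- driver: yellow-handled screwdriver, 110 mm, lying on the near side of the press; bystander; origin under its middle
- tray: flat green parts tray with compartments, 100 x 170 x 18 mm; bystander; origin under its centre
- blower: brick-red rubber dust blower, 60 mm across, 110 mm tall, upright; bystander; origin under its centre
- bell: glass dust cover with a knob, 90 mm across, 85 mm tall; bystander; origin under its centre
- puck: white round cushion block, 84 mm across, 35 mm tall; bystander; origin under its centre
Things that resemble listed ones, but are neither listed nor needed, are in the scene too. Of the things shaped like the press, the grey one is meant.

How it is judged (in metres and radians):
On the way, in this order (a step that is already met when the one before it is completed fails the run):
1. the flap is shut flat with its tab behind the rim, the lever still low (value of joint flap below 0.025 rad and value of joint lever below 0.5 rad), for 0.3 s.
2. the robot's fingers have raised the cam lever to its highest lift, pressing the watch on the pad (value of joint flap below 0.025 rad and value of joint lever between 1.219 and 1.399 rad and contact force between pad and watch above 3 N), for 0.3 s.
At the end, for the whole second after the job is handed in: Flap shut within 0.025 rad, cam lever within 0.09 rad of its highest lift (1.309 rad), watch pressed against the pad with more than 3 N, and the fingers still holding the lever's knob with more than 1 N, through the last second (all of step 2 and contact force between the fingers and knob above 1 N and contact force between the fingers and watch below 0.2 N); the arm keeps its last pose, push and grip.
It fails at once if the lever is swung more than 0.25 rad past its highest lift (value of joint lever above 1.559 rad).
It fails at once if the robot touches the watch (contact force between any of the fingers, the arm and watch above 0.5 N).
It fails at once if a bystander is shifted by more than 25 mm (distance of any of glue, loupe, driver, tray, blower, bell, puck from where it was at the start of the episode above 0.025 m).
It also fails if it takes over 56 s, if anything falls off the work surface, if the arm or the gripper's body presses on something with over 40 N, if the wrist force passes 120 N, or if a joint passes its speed limit or range.

## Working session

There is one attempt and no reset: what is moved stays moved. The work goes in short steps, Python scripts to look and compute and a tool call to move; the robot and the scene stay as the last step left them, time stands still between calls to the robot, and variables do not carry over. Pictures are saved under pics/ and viewed, at most 10 in all, crops included, and the job is handed in when it is done.

Besides the shell and the picture viewer there is one more tool, called after "Call:" as name(argument=value, ...) on one line, values as JSON. carry_out: Moves the arm, as the interface text tells. Its arguments: {"type":"object","properties":{"targets":{"type":"array"},"fingers":{"type":"number"},"grip_force":{"type":"number"}},"required":["targets"]}

```bash
mkdir -p pics
python3 - <<'E'
from rig import ctrl,vision
import cv2
s=ctrl.get_state();print({k:s[k] for k in('time','position','tool_rot','width','contact_force')})
for n in('side','top'):
    cv2.imwrite(f'pics/{n}0.png',vision.grab_frame(n));print(n,vision.camera_params(n))
print(vision.camera_params('wrist'))
E
```

```text
{'time': 0.0, 'position': array([ 240.17566947, -576.48112259,  230.43674417]), 'tool_rot': array([ 9.80577243e-01,  1.96131625e-01, -2.11440728e-04, -7.81967879e-04]), 'width': 85.20547614614395, 'contact_force': array([ 0.30789746, -0.40795766, -0.08785039])}
side {'fov_y': 47.33030116506964, 'cx': 255.0321573577277, 'cy': 198.25172056112092, 'D': array([-0.10588548,  0.        ,  0.        ,  0.        ,  0.        ]), 'position': array([ 312.81709977, 1006.63092312,  872.78018883]), 'rotation': array([-0.03167728,  0.44001019,  0.89548189, -0.05915876])}
top {'fov_y': 43.72770505736419, 'cx': 250.10110673862977, 'cy': 189.95758492546523, 'D': array([-0.02786011,  0.        ,  0.        ,  0.        ,  0.        ]), 'position': array([ 345.52680408,  -11.59707914, 1432.01426039]), 'rotation': array([ 0.03100876, -0.02394617, -0.70262012,  0.71048575])}
{'fov_y': 59.803785551536606, 'cx': 255.43612064983782, 'cy': 192.03343907630494, 'D': array([-0.07236257,  0.        ,  0.        ,  0.        ,  0.        ]), 'mount': array([[-1.16495328e-04,  9.59237958e-01,  2.82599585e-01,
         7.20929141e+01],
       [ 9.99999615e-01, -1.33981911e-04,  8.67006997e-04,
        -5.26028220e-01],
       [ 8.69529254e-04,  2.82599577e-01, -9.59237574e-01,
        -1.42561099e+02],
       [ 0.00000000e+00,  0.00000000e+00,  0.00000000e+00,
         1.00000000e+00]])}
```

View pics/top0.png

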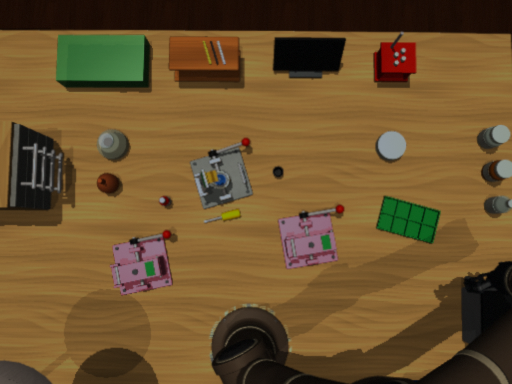

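View pics/side0.png

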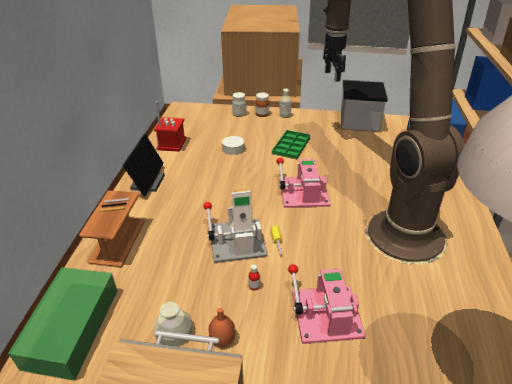

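Pictures: candidates for the press are the grey one at top (221,178), pink at (308,240), and pink at (142,265). The grey one fits the description. Red knobs are at (246,142) on the grey press, and (340,209) and (167,235) on the pink ones, so the knob is (246,142). I'll check this in a close crop and measure.

```bash
cat > h.py <<'E'
import numpy as np,cv2
from scipy.spatial.transform import Rotation as R
from rig import ctrl,vision
def cam(n,s=None):
    p=vision.camera_params(n);f=192/np.tan(np.radians(p['fov_y']/2))
    K=np.array([[f,0,p['cx']],[0,f,p['cy']],[0,0,1.]])
    if n=='wrist':
        T=R.from_quat(s['tool_rot']).as_matrix();M=np.array(p['mount'])
        return K,p['D'],T@M[:3,:3],T@M[:3,3]+s['position']
    return K,p['D'],R.from_quat(p['rotation']).as_matrix(),np.array(p['position'])
def ray(c,uv):
    K,D,Rm,o=c
    q=cv2.undistortPoints(np.array([[uv]],float),K,D)[0,0]
    d=Rm@np.array([q[0],-q[1],-1]);return o,d/np.linalg.norm(d)
def plane(c,uv,z):
    o,d=ray(c,uv);return o+d*(z-o[2])/d[2]
def tri(c1,u1,c2,u2):
    (a,d),(b,e)=ray(c1,u1),ray(c2,u2)
    t=np.linalg.lstsq(np.c_[d,-e],b-a,rcond=None)[0]
    p,q=a+d*t[0],b+e*t[1];return (p+q)/2,np.linalg.norm(p-q)
def proj(c,P):
    K,D,Rm,o=c
    q=(np.atleast_2d(P)-o)@Rm;q=q*[1,-1,-1]
    return cv2.projectPoints(q,np.zeros(3),np.zeros(3),K,D)[0][:,0]
def blobs(im,lo,hi,box,amin=8):
    h=cv2.cvtColor(im,cv2.COLOR_BGR2HSV);h[...,0]=(h[...,0].astype(int)+30)%180
    m=cv2.inRange(h,lo,hi);x0,y0,x1,y1=box
    k=np.zeros_like(m);k[y0:y1,x0:x1]=m[y0:y1,x0:x1]
    n,l,st,ce=cv2.connectedComponentsWithStats(k)
    return [(ce[i].round(1),st[i].tolist()) for i in range(1,n) if st[i,4]>=amin]
E
python3 - <<'E'
from h import *
t=cv2.imread('pics/top0.png');s=cv2.imread('pics/side0.png')
red=((20,150,70),(38,255,255));gr=((80,100,40),(120,255,255))
a=blobs(t,*red,(180,130,260,215));b=blobs(s,*red,(190,190,270,265));print(a,b)
print(blobs(t,*gr,(180,130,260,215)),blobs(s,*gr,(190,190,270,265)))
T,S=cam('top'),cam('side')
print(tri(T,a[0][0],S,b[0][0]))
A=cv2.resize(t[130:215,180:290],None,fx=5,fy=5,interpolation=2)
B=cv2.resize(s[185:265,195:275],None,fx=5,fy=5,interpolation=2)
B=cv2.copyMakeBorder(B,0,25,0,0,0)[:425]
o=np.hstack([A,B]);o=cv2.resize(o,(800,int(o.shape[0]*800/o.shape[1])));cv2.imwrite('pics/crop.png',o);print(800/950*5)
E
```

```text
[(array([245.3, 141.6]), [242, 138, 8, 8, 52])] [(array([207.2, 204.9]), [204, 202, 8, 7, 45])]
[] [(array([241.5, 200.8]), [235, 197, 14, 9, 105])]
(array([592.79706798,  18.27884684,  63.94978076]), np.float64(1.3327789681728806))
4.2105263157894735
```

View pics/crop.png

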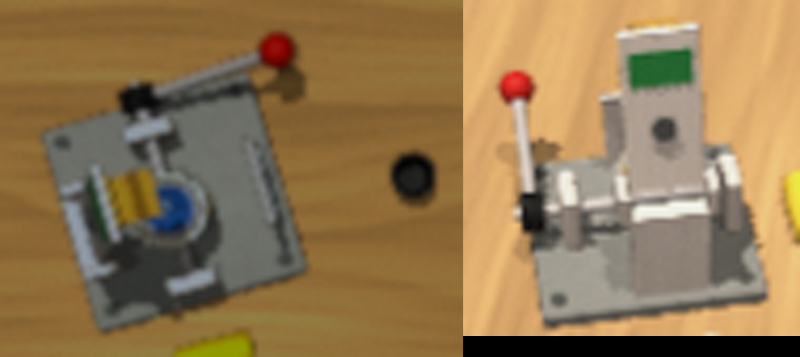

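```bash
cat >> h.py <<'E'
def fit(P,W):
    P,W=np.array(P,float)[:,:2],np.array(W,float)[:,:2];p,w=P.mean(0),W.mean(0)
    a,b=P-p,W-w
    th=np.arctan2((a[:,0]*b[:,1]-a[:,1]*b[:,0]).sum(),(a*b).sum())
    Rm=R.from_euler('z',th).as_matrix();t=w-Rm[:2,:2]@p
    return th,t,np.linalg.norm(W-P@Rm[:2,:2].T-t,axis=1)
def flp(phi,r,x=0,n=6): # point on flap; r from hinge, n=6 outer face
    return np.array([x,50-r*np.cos(phi)+n*np.sin(phi),86+r*np.sin(phi)+n*np.cos(phi)])
E
python3 - <<'E'
from h import *
T,S=cam('top'),cam('side')
W=[plane(T,(180+u/4.2105,130+v/4.2105),12) for u,v in((45,132),(105,330),(305,270),(256,83))]
P=[(87,75),(-63,75),(-63,-80),(87,-80)]
W.append([592.8,18.3]);P.append((85,-101.4))
th,t,r=fit(P,W);print(th,t,r)
Rz=R.from_euler('z',th).as_matrix()
w=lambda p:Rz@p+[*t,0]
for phi in np.arange(1.1,2.0,.1):
    print(round(phi,1),'side edge out/in',proj(S,[w(flp(phi,118)),w(flp(phi,118,0,0))]).round(1).tolist(),'top',proj(T,[w(flp(phi,118)),w(flp(phi,118,0,0))]).round(1).tolist())
E
```

```text
Traceback (most recent call last):
  File "h.py", line 32, in fit
    P,W=np.array(P,float)[:,:2],np.array(W,float)[:,:2];p,w=P.mean(0),W.mean(0)
                                ~~~~~~~~^^^^^^^^^
ValueError: setting an array element with a sequence. The requested array has an inhomogeneous shape after 1 dimensions. The detected shape was (5,) + inhomogeneous part.
```

Run:
```python
from h import *
T,S=cam('top'),cam('side')
W=[plane(T,(180+u/4.2105,130+v/4.2105),12)[:2] for u,v in((45,132),(105,330),(305,270),(256,83))]
P=[(87,75),(-63,75),(-63,-80),(87,-80)]
W.append([592.8,18.3]);P.append((85,-101.4))
th,t,r=fit(P,W);print(th,t,r)
Rz=R.from_euler('z',th).as_matrix()
w=lambda p:Rz@p+[*t,0]
for phi in np.arange(1.1,2.0,.1):
    print(round(phi,1),'side edge out/in',proj(S,[w(flp(phi,118)),w(flp(phi,118,0,0))]).round(1).tolist(),'top',proj(T,[w(flp(phi,118)),w(flp(phi,118,0,0))]).round(1).tolist())
print(w(np.array([0,0,0])),w(flp(1.57,118)))
```

```text
0.29433243315634394 [478.69981253  86.79967238] [1.59376378 4.65463674 4.66748695 8.91513844 5.11995947]
1.1 side edge out/in [[240.7, 186.3], [240.4, 185.9]] top [[216.8, 175.7], [218.8, 175.3]]
1.2 side edge out/in [[241.2, 187.4], [240.9, 186.8]] top [[212.6, 176.7], [214.7, 176.2]]
1.3 side edge out/in [[241.7, 189.0], [241.5, 188.2]] top [[208.2, 177.8], [210.4, 177.3]]
1.4 side edge out/in [[242.3, 191.0], [242.0, 190.0]] top [[203.8, 179.0], [206.1, 178.4]]
1.5 side edge out/in [[243.0, 193.5], [242.7, 192.2]] top [[199.4, 180.2], [201.7, 179.6]]
1.6 side edge out/in [[243.6, 196.4], [243.3, 194.9]] top [[195.0, 181.5], [197.3, 180.9]]
1.7 side edge out/in [[244.3, 199.7], [243.9, 198.0]] top [[190.8, 182.8], [192.9, 182.2]]
1.8 side edge out/in [[245.0, 203.4], [244.6, 201.5]] top [[186.6, 184.2], [188.7, 183.5]]
1.9 side edge out/in [[245.6, 207.4], [245.3, 205.3]] top [[182.7, 185.5], [184.7, 184.8]]
[478.69981253  86.79967238   0.        ] [462.48141374 140.30152192 204.00474055]
```

Close crop: the grey press has a nearly upright flap (about 1.4 rad) with a green patch and the lever low. Its knob is at crop (277,50), which is the right one. Next I'll bring the wrist camera over it.

Call:
carry_out(targets=[0,0,-1,-0.96,0,0,-1,-0.96,0,0,-1,-0.96,0,0,-1,-0.96,0,0,0,-0.96,0,0,0,-0.96,0,0,0,-0.96,0,0,0,-0.96,0,0,0,-0.96,0,0,0,-0.96,0,0,0,-0.94], fingers=0)

```text
time: 1.48
position: [240.2, -576.7, 330.7]
tool_rot: [0.593, 0.805, 0.0, -0.0]
contact_force: [0.6, 0.6, 0.3]
width: 0.4
grasp_force: 0.0
```

Call:
carry_out(targets=[0.98,0.73,0,0,0.98,0.73,0,0,0.98,0.73,0,0,0.98,0.73,0,0,0.98,0.73,0,0,0.98,0.73,0,0,0.98,0.73,0,0,0.98,0.73,0,0,0.98,0.73,0,0,0.98,0.73,0,0,0.98,0.73,0,0,0.98,0.73,0,0,0.98,0.73,0,0,0.98,0.73,0,0,0.98,0.73,0,0,0.98,0.73,0,0,0.98,0.73,0,0,0.98,0.73,0,0,0.98,0.73,0,0,0.98,0.73,0,0])

```text
time: 3.98
position: [446.8, -1.0, 331.1]
tool_rot: [0.595, 0.803, -0.0, -0.0]
contact_force: [1.0, 0.4, -0.4]
width: 0.2
grasp_force: 0.0
```

Call:
carry_out(targets=[0.98,0.73,0,0,0.98,0.73,0,0,0.98,0.73,0,0,0,0,0,0,0,0,0,0])

```text
time: 4.6
position: [477.4, 83.8, 330.9]
tool_rot: [0.595, 0.804, -0.0, -0.0]
contact_force: [-0.1, -0.6, 0.6]
width: -0.1
grasp_force: 0.0
```

Run:
```python
from h import *
import pickle
s=ctrl.get_state();im=vision.grab_frame('wrist')
print(s['time'],s['position'],R.from_quat(s['tool_rot']).as_matrix()[:,0],s['width'])
cv2.imwrite('pics/w1.png',im);pickle.dump({k:s[k] for k in('position','tool_rot')},open('w1.pkl','wb'))
```

```text
4.6 [477.43343445  83.76814832 330.89767729] [-2.91259972e-01  9.56643926e-01 -1.67510214e-04] -0.06559667035866973
```

View pics/w1.png

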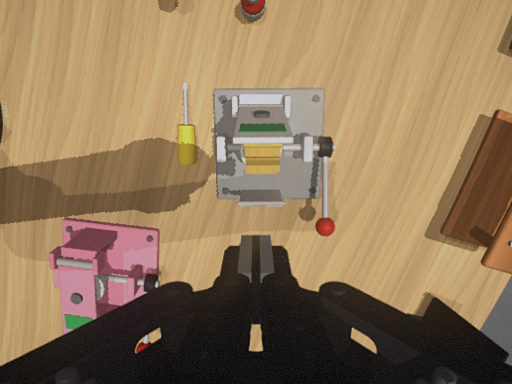

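The picture shows the plate's corners at about (213,89), (324,89), (217,198) and (322,199), the flap's free edge near row 138 (cols 234–293), and the knob at (325,227).

Run:
```python
from h import *
import pickle
s=pickle.load(open('w1.pkl','rb'));C=cam('wrist',s);im=cv2.imread('pics/w1.png')
k=blobs(im,(20,150,70),(38,255,255),(300,210,350,245));print(k)
kp=plane(C,k[0][0],63.2);print('knob',kp)
c=[plane(C,u,12)[:2] for u in((213.5,89),(324,89),(217,198.5),(322.5,199))]
print(np.round(c,1))
P=[(-63,75),(87,75),(-63,-80),(87,-80),(85,-101.4)]
th,t,r=fit(P,c+[kp[:2]]);print(th,t,r)
Rz=R.from_euler('z',th).as_matrix()
w=lambda p:Rz@p+[*t,0]
print('plate',proj(C,[w(np.array([*p,12])) for p in P[:4]]).round(1).tolist())
for n,p in dict(rimL=(-28,-64,79),rimR=(28,-64,79),axis=(85,0,36)).items():print(n,proj(C,w(np.array(p))).round(1))
for phi in (1.25,1.3,1.35,1.4,1.45,1.5):
  print(phi,proj(C,[w(flp(phi,118,x,n)) for x in(-25,25) for n in (0,6)]).round(1).tolist(),proj(cam('side'),w(flp(phi,118))).round(1))
```

```text
[(array([324.9, 226.5]), [316, 218, 19, 18, 265])]
knob [593.10009179  19.07891296  63.2       ]
[[400.5 143.8]
 [541.2 186.9]
 [445.   -2.2]
 [591.7  41.7]]
0.3027313365421445 [482.2683064   91.19787266] [0.71492651 2.50664864 1.98386022 2.74201774 0.85698365]
plate [[213.0, 88.7], [325.7, 88.1], [217.4, 199.8], [320.6, 199.1]]
rimL [[238.9 203.7]]
rimR [[283.9 203.4]]
axis [[325.3 146.7]]
1.25 [[233.6, 161.3], [233.3, 155.0], [293.2, 160.9], [293.6, 154.6]] [[239.9 189. ]]
1.3 [[233.3, 155.0], [233.0, 148.4], [293.6, 154.6], [294.0, 148.0]] [[240.2 189.9]]
1.35 [[233.0, 148.4], [232.7, 141.5], [294.0, 148.0], [294.3, 141.1]] [[240.5 190.8]]
1.4 [[232.7, 141.6], [232.5, 134.4], [294.3, 141.2], [294.6, 134.0]] [[240.8 191.9]]
1.45 [[232.5, 134.5], [232.2, 127.1], [294.6, 134.1], [294.8, 126.7]] [[241.1 193.1]]
1.5 [[232.2, 127.2], [232.0, 119.6], [294.8, 126.8], [295.0, 119.2]] [[241.5 194.4]]
```

Call:
carry_out(targets=[0.8,0.07,0,0,0.8,0.07,0,0,0.8,0.07,0,0,0.75,0.06,0,0,0,0,0.96,0,0,0,0.96,0,0,0,0.96,0,0,0,0.96,0,0,0,0.96,0,0,0,0.96,0,0,0,0,0], fingers=0)

```text
time: 6.02
position: [460.4, 160.1, 186.1]
tool_rot: [0.596, 0.803, -0.001, -0.001]
contact_force: [-0.5, 0.3, -0.5]
width: 0.1
grasp_force: 0.0
```

Call:
carry_out(targets=[-0.47,0,0,0,-0.47,0,0,0,-0.4,0,0.08,0,-0.4,0,0.09,0,-0.38,0,0.16,0,-0.37,0,0.17,0,-0.34,0,0.23,0,-0.33,0,0.23,0,-0.28,0,0.29,0,-0.28,0,0.3,0,-0.22,0,0.35,0,-0.21,0,0.35,0,-0.16,0,0.38,0,-0.13,0,0.38,0,0,0,0,0])

```text
time: 7.9
position: [493.0, 55.3, 111.2]
tool_rot: [0.595, 0.804, -0.001, -0.001]
contact_force: [-1.0, -0.6, -0.9]
width: -0.2
grasp_force: 0.0
```

Run:
```python
from h import *
a=vision.grab_frame('side')[185:265,195:275];b=vision.grab_frame('wrist')
A=cv2.resize(a,(384,384),interpolation=2)
cv2.imwrite('pics/c2.png',cv2.resize(np.hstack([A,b]),(800,343)))
```

```text
(no output)
```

View pics/c2.png

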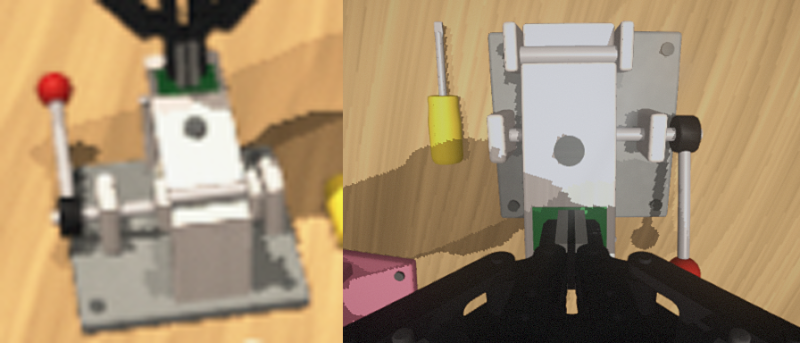

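The flap follows and lies at about 0.2 rad, with the fingers over the green patch and the lever low. Next I push it down near the edge.

Call:
carry_out(targets=[-0.26,0,0.1,0,-0.26,0,0.1,0,0,0,0.15,0,0,0,0.15,0,0,0,0.15,0,0,0,0.15,0,0,0,0.1,0,0,0,0,0,0,0,0,0])

```text
time: 9.12
position: [497.6, 43.2, 91.5]
tool_rot: [0.595, 0.804, -0.0, 0.001]
contact_force: [-8.5, -3.1, 29.1]
width: -0.2
grasp_force: 14.6
```

Call:
carry_out(targets=[0,0,-0.5,0,0,0,-1,0,0,0,-1,0,0,0,-1,0,-0.5,0.85,0,0,-0.5,0.85,0,0,-0.5,0.85,0,0,-0.54,0.85,0,0,0,0,0,0,0,0,0,0])

```text
time: 10.38
position: [592.7, 19.8, 176.6]
tool_rot: [0.595, 0.804, -0.0, -0.001]
contact_force: [0.4, 1.1, -0.0]
width: -0.0
grasp_force: 0.0
```

Run:
```python
from h import *
s=ctrl.get_state();b=vision.grab_frame('wrist');C=cam('wrist',s)
th=.3027;Rz=R.from_euler('z',th).as_matrix();w=lambda p:Rz@np.array(p)+[482.3,91.2,0]
q=Rz.T@(s['position']-[482.3,91.2,0]);print(s['time'],'tcp press',q)
print('flap free edge top pred', [(f,proj(C,[w(flp(f,118,x)) for x in(-25,25)]).round(1).tolist()) for f in (0,.05,.15)])
print(blobs(b,(20,150,70),(38,255,255),(150,100,512,384)))
print('knob pred',proj(C,w((85,-101.4,63.2))))
S=cam('side');a=vision.grab_frame('side')
g=blobs(a,(80,100,40),(120,255,255),(190,190,270,265));print(g)
if g:
  for f in (0,.05,.15):print(f,proj(S,w(flp(f,105))))
cv2.imwrite('pics/w3.png',np.hstack([b,cv2.resize(a[190:254,200:248],(288,384),interpolation=2)]))
```

```text
10.375 tcp press [  84.0743201  -101.07167844  176.60924563]
flap free edge top pred [(0, [[99.0, 155.4], [169.5, 154.5]]), (0.05, [[95.1, 156.3], [167.2, 155.4]]), (0.15, [[86.5, 156.8], [162.4, 155.9]])]
[(array([255.3, 189.4]), [240, 175, 32, 30, 758])]
knob pred [[256.54022016 189.21938868]]
[(array([238.1, 207. ]), [232, 205, 14, 5, 58])]
0 [[237.24240124 204.30008304]]
0.05 [[237.20875045 202.95703341]]
0.15 [[237.1793608  200.44153609]]
```

View pics/w3.png

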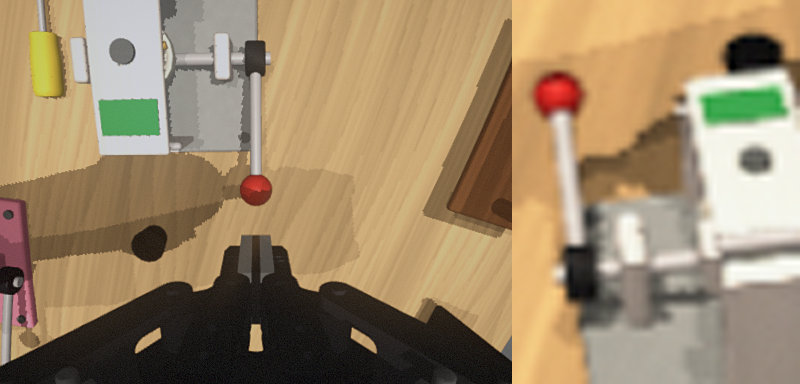

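The flap's free edge sits at its flat position (corner seen at (169,153), predicted (169.5,154.5)). The knob is at (255,189), within 1 mm of prediction. Now I open, descend and pinch.

Call:
carry_out(targets=[0,0,0,0,0,0,0,0,0,0,0,0,0,0,0,0,0,0,0.6,0,0,0,0.6,0,0,0,0.6,0,0,0,0.6,0,0,0,0.6,0,0,0,0.6,0,0,0,0.6,0,0,0,0.6,0,0,0,0.6,0,0,0,0,0], fingers=0.7)

```text
time: 12.22
position: [592.7, 19.0, 40.6]
tool_rot: [0.595, 0.804, -0.001, -0.001]
contact_force: [-0.3, -1.5, 0.1]
width: 59.6
grasp_force: 0.0
```

Call:
carry_out(targets=[0,0,0,0,0,0,0,0,0,0,0,0,0,0,0,0,0,0,0,0,0,0,0,0,0,0,0,0], fingers=0, grip_force=40)

```text
time: 13.1
position: [593.4, 18.8, 42.3]
tool_rot: [0.595, 0.804, -0.0, 0.0]
contact_force: [-4.3, -1.5, 6.2]
width: 23.5
grasp_force: 39.0
```

Call:
carry_out(targets=[0.11,0,-0.35,0,0.14,0,-0.34,0,0.17,0,-0.33,0,0.2,0,-0.31,0,0.22,0,-0.29,0,0.25,0,-0.27,0,0.27,0,-0.25,0,0.29,0,-0.22,0,0.31,0,-0.2,0,0,0,0,0,0,0,0,0])

```text
time: 14.48
position: [578.7, 65.3, 106.6]
tool_rot: [0.595, 0.803, -0.001, 0.0]
contact_force: [-4.2, -6.2, 2.2]
width: 23.8
grasp_force: 39.6
```

```bash
cat > k.py <<'E'
from h import *
T,S=cam('top'),cam('side');s=ctrl.get_state();t=vision.grab_frame('top');a=vision.grab_frame('side')
th=.3027;Rz=R.from_euler('z',th).as_matrix();w=lambda p:Rz@np.array(p)+[482.3,91.2,0]
print(s['time'],'tcp press',Rz.T@(s['position']-[482.3,91.2,0]),s['contact_force'],s['width'],s['grasp_force'])
red=((20,150,70),(38,255,255))
print(blobs(t,*red,(190,120,260,215),3),blobs(a,*red,(190,170,270,255),3))
for d in (60,75,85,90,95):
  r=np.radians(d);p=w((85,-105*np.cos(r),36+105*np.sin(r)));print(d,proj(T,p).round(1),proj(S,p).round(1))
import sys
n=sys.argv[1];b=vision.grab_frame('wrist')
cv2.imwrite(n,np.hstack([b,cv2.resize(a[170:254,192:255],(288,384),interpolation=2)]))
E
python3 k.py pics/k1.png
```

```text
14.475 tcp press [ 84.26772812 -53.40195525 106.62349689] [-4.24576089 -6.20297718  2.19999685] 23.75550705492324 39.591084122657776
[] [(array([207. , 198.4]), [203, 195, 9, 8, 59])]
60 [[227.3 142. ]] [[206.8 198.3]]
75 [[218.2 144. ]] [[207.3 200.9]]
85 [[211.8 145.7]] [[207.8 204. ]]
90 [[208.6 146.6]] [[208.1 206. ]]
95 [[205.4 147.6]] [[208.4 208.2]]
```

View pics/k1.png

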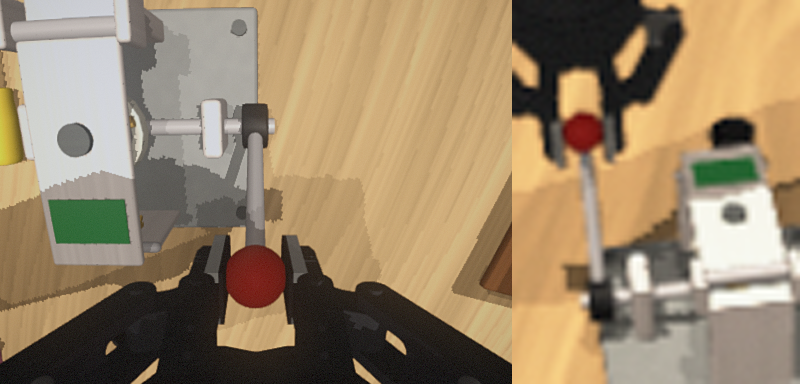

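The knob is held centrally between the pads, with the lever near 60°. The side blob (207,198.4) matches the prediction for 60°. Continue to upright.

Call:
carry_out(targets=[0.33,0,-0.17,0,0.34,0,-0.14,0,0.35,0,-0.11,0,0.36,0,-0.08,0,0.36,0,-0.05,0,0.37,0,-0.02,0,0,0,0,0,0,0,0,0,0,0,0,0])

```text
time: 15.75
position: [562.6, 116.5, 120.8]
tool_rot: [0.595, 0.804, -0.001, -0.0]
contact_force: [-6.5, -4.3, 4.0]
width: 23.6
grasp_force: 39.7
```

```bash
python3 k.py pics/k2.png
```

```text
15.75 tcp press [ 84.20704955   0.20613485 120.83508947] [-6.53638088 -4.32013616  4.00901072] 23.61513189833425 39.73108112812042
[] [(array([208.1, 206.1]), [204, 202, 9, 9, 64])]
60 [[227.3 142. ]] [[206.8 198.3]]
75 [[218.2 144. ]] [[207.3 200.9]]
85 [[211.8 145.7]] [[207.8 204. ]]
90 [[208.6 146.6]] [[208.1 206. ]]
95 [[205.4 147.6]] [[208.4 208.2]]
```

View pics/k2.png

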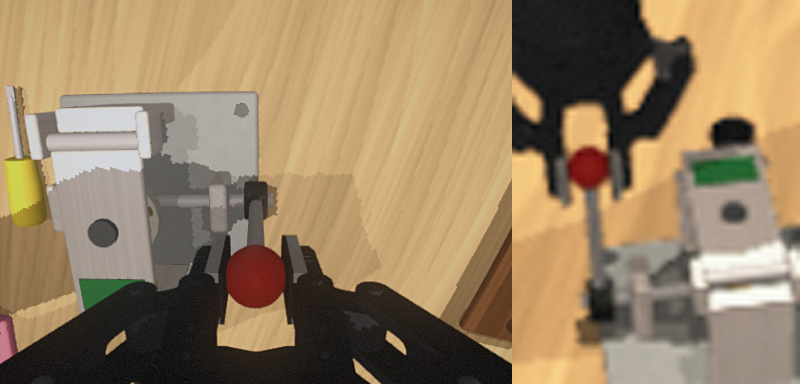

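The side blob (208.1,206.1) matches the 90° prediction and the flap is flat. I'll dwell briefly, then hand in.

Call:
carry_out(targets=[0,0,0,0,0,0,0,0,0,0,0,0,0,0,0,0])

```text
time: 16.4
position: [562.6, 116.5, 120.8]
tool_rot: [0.595, 0.804, -0.001, -0.0]
contact_force: [-6.8, -4.4, 4.0]
width: 23.8
grasp_force: 39.7
```

```bash
python3 -c "
from rig import ctrl
print(ctrl.finish_job())"
```

```text
the job is handed in; nothing more can be done
None
```

I handed the job in at about 16 s: the flap looks flat and latched, and the lever is held upright by its knob (about 90° in the side view). The hand-in returned no verdict, and I could not measure the watch's pressure on the pad.

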